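Load the engraving stand and close its interlocked guard

TASK

Lift only the top cup off the nested stack of white sample cups and stand it upright in the middle of the round pad of the engraving stand, leaving the other two cups where they are. Then slide the orange guard along the worktop, never lifting or tipping it, over the cup until its steel tongue is straight and fully home in the slot of the yellow interlock switch. Do not disturb the bottles, the brass weight and the stone slab standing around.

Things in the scene. Friction and masses are not known exactly. Their poses are not given: they have to be found in the camera images.
- guard: loose orange guard hood, 120 long x 116 wide x 72 mm high, 4 mm walls, about 0.35 kg. Origin: centre of its underside; +x points out of its open back, where the tongue is; the outer face of its closed front wall is at x = -60 mm, of its side walls at y = -58 and +58 mm; z up. No handle, too wide to grip: push its flat walls
- tongue_tip (a point): middle of the free end of the guard's flat steel tongue (20 wide, 4 mm thick, level, 60 mm above the worktop), at x = +88, y = 0, z = +60 mm in the guard's frame: the tongue stands out 28 mm beyond the rear edge of the guard's roof (x = +60 mm)
- stand: the fixed engraving stand (its place and direction vary): yellow interlock switch, 68 wide, 88 mm high, with a flat front face; before it a thin base plate 84 mm wide with the pad. Origin: on the worktop below slot_mouth, same axes. No spring or catch in the switch; when the guard is home the rear edge of its roof lies against the face and only friction holds it
- slot_mouth (a point): middle of the mouth of the switch's slot, 60 mm above the worktop, in the plane of the switch's face; +x points straight into the slot, y sideways, z up. The slot is 24 mm wide, 9 high and 38 deep behind a lead-in that narrows from about 36 to 24 mm in the first 16 mm. Fully home, the tongue's tip is 28 mm inside
- pad_centre (a point): centre of the top of the round black pad (66 mm across, top 6 mm above the worktop), 62 mm straight in front of the switch's face; axes as slot_mouth. The guard passes over it: inside, the guard is 108 mm wide with 53 mm free under its tongue bracket, 68 mm under its roof
- cup_top_centre (a point): top one of three equal white nested cups: centre, half-way up. Each is 44 mm high, its rim band 58 mm across outside and upright over the top 16 mm, then tapering to a 38 mm foot; wall 2.5 mm, 50 g. Stacked they sit loosely, each 20 mm higher than the one under it, so 20 mm of the top cup stands out above the next rim
- cup_mid_centre (a point): the middle cup of the stack (centre, half-way up), to be left
- cup_low_centre (a point): the lowest cup of the stack (centre, half-way up; it stands on the worktop), to be left
- bottle_green: dropper bottle with green cap, 31 mm across, 84 mm high, origin under its foot; bystander. Of the three bottles one stands close beside the cup stack, one near the front edge of the worktop, one beside the way of the guard; which is which varies
- bottle_yellow: dropper bottle with yellow cap, 31 mm across, 84 mm high, origin under its foot; bystander. Of the three bottles one stands close beside the cup stack, one near the front edge of the worktop, one beside the way of the guard; which is which varies
- bottle_red: dropper bottle with red cap, 31 mm across, 84 mm high, origin under its foot; bystander. Of the three bottles one stands close beside the cup stack, one near the front edge of the worktop, one beside the way of the guard; which is which varies
- weight_big: brass weight, 30 mm across, 34 mm high, origin under its foot. Bystander
- touchstone: black stone slab 52 x 90 x 18 mm lying flat, origin under its middle. Bystander

How it is judged:
By the outcome, as a careful person would: the job done as asked, in the order asked, and still so for the second after the job is handed in, with the robot touching nothing.
It also fails if it takes over 72 s, if anything falls off the work surface, if the arm or the gripper's body presses on something with over 40 N, if the wrist force passes 120 N, or if a joint passes its speed limit or range.

ROBOT

A 7-joint arm with a two-finger parallel gripper is mounted at the origin on a cart in front of the work surface, level with it; the furniture and walls round the work are solid. World frame = base frame: x ahead of the robot, y to its left, z up, the work surface at z = 0. Lengths are in m, angles in rad, forces in N, time in s.
With the tool pointing down it reaches from about 0.35 to 0.9 m from the base axis. Payload 19.9 kg.
Tool frame: the origin (TCP) lies where the fingers leave the gripper's body, on its centre line; the fingertips stand 73 mm ahead of it and the grasp point (between the pads) lies 54 mm ahead of it; z points along the fingers, y is the line along which they close (so a half turn about z gives the same grasp; the last joint's range is limited). The gripper opens to 85 mm and grips with 20 to 120 N. Pads are 22 mm wide; open, the fingers measure 114 mm over their backs; the gripper's body (76 mm by 85 mm) begins 54 mm behind the grasp point. The pads swing forward as they close: fully open they stand 13 mm farther back than shut.
Start: joints at [-1.325, 0.417, -0.01, 1.614, 0.005, 1.111, -0.053], TCP at [0.177, 0.599, 0.304] pointing down, gripper open.
Joint ranges: [-2.81, 2.81], [-0.39, 2.02], [-1.27, 1.25], [0.06, 2.57], [-1.19, 4.33], [0.19, 2], [-2.82, 2.82]. Speed limits (rad/s): [1.89, 1.89, 2.39, 2.39, 3.01, 3.01, 3.01].

INTERFACE

Orientations are given as [roll, pitch, yaw] about the fixed x, y, z axes, in that order (R = Rz(yaw) Ry(pitch) Rx(roll)).
In Python, from bench import robot, imaging, ticket gives the robot as it stands.
- The arm moves only by the shell command python3 -m jog 'ROWS' [OPENING] [FORCE]. ROWS is JSON, a list of rows, each a list of 6 numbers: the shift along the tool's x, y, z in m, then the turn, a rotation vector about the tool's x, y, z in degrees. In form: [[tx, ty, tz, wx, wy, wz], ...]. A call has exactly 8 rows; each row is the pose to reach, as a shift and turn from the pose commanded when the call began, along the tool's axes at that moment; what a row does not reach only later rows make up. A row lasts 1/12 s, in which the tool goes at most 41.7 mm and 7.16 degrees, less where a joint would pass 70% of its speed; a pose out of reach is approached as far as the arm can. A call with a gripper value outside its range is refused whole. OPENING is the opening, from -1 (shut) to 1 (fully open), set as the call begins (- or left out, the last holds). The fingers move at their own pace and stop on an object; FORCE is the grip in N (left out, the last holds). Time passes only in rows, so rows that repeat a pose let the fingers close, or fill a call up. It gives the time, the measured TCP pose, the force, the opening and the grip force at its end, in the units of the state.
- robot.read_state(): the state, without advancing time (a new reading comes with each control period).
- imaging.capture(name): name is "scene" or "top" or "wrist"; returns a dict with "img" (400x640x3 uint8, red, green, blue), "K" (3x3 intrinsics, pixels), "rvec" (rotation vector, rad) and "tvec" (3), from world to camera coordinates, as OpenCV has them. Camera axes: x right, y down, z forward; pixel columns grow to the right and rows downward; lengths in m; the calibration is good to about 2 mm. The wrist camera is an equidistant fisheye: a pixel r from the principal point sees the ray r / f radians off the axis. A picture is of the moment at which its call begins. There is no depth.
- ticket.hand_in(): hands the job in; it is judged then, once.
The state is a dict: "t": time; "qpos": joint angles; "joint_velocities": joint speeds; "joint_efforts": joint torques, N m; "tcp_pos": TCP position; "orientation": TCP orientation; "wrist_force": force on the tool from outside, world axes, zero at the start; "moment": the same for the moment, N m; "opening": opening from 0.0 (shut) to 1.0 (fully open); "grasp_force": force on a finger pad.
Only numpy, scipy, OpenCV 4.12 (cv2) and the standard library are available. Lean on these libraries where they do the work, as an engineer would, in place of code of your own. Each camera call takes 0.05 s, during which the arm holds its last target. There are 200 camera calls.

## Working session

There is one attempt and no reset: what is moved stays moved. The work goes in short steps, Python scripts to look and compute and a shell command to move; the robot and the scene stay as the last step left them, time stands still between calls to the robot, and variables do not carry over. Pictures are saved under pics/ and viewed, at most 10 in all, crops included, and the job is handed in when it is done.

```bash
ls; mkdir -p pics
python3 - <<'E'
from bench import robot, imaging
import cv2, numpy as np
s=robot.read_state()
print({k:np.round(v,3).tolist() for k,v in s.items()})
for n in ("scene","top"):
    c=imaging.capture(n); cv2.imwrite(f"pics/{n}0.png",c["img"][...,::-1]); print(n,c["K"],c["rvec"],c["tvec"])
E
```

```text
pics
{'t': 0.0, 'qpos': [-1.324, 0.418, -0.01, 1.614, 0.005, 1.111, -0.053], 'joint_velocities': [-0.001, -0.001, 0.001, 0.0, -0.002, -0.001, -0.001], 'joint_efforts': [0.001, -86.444, 0.679, -43.493, 0.019, 0.007, -0.0], 'tcp_pos': [0.177, 0.599, 0.303], 'orientation': [-3.14, 0.0, 2.854], 'wrist_force': [0.794, -0.104, -0.05], 'moment': [-0.038, 0.003, 0.017], 'grasp_force': 0.0, 'opening': 1.001}
scene [[390.47515125   0.         316.86230715]
 [  0.         390.47515125 200.79149073]
 [  0.           0.           1.        ]] [ 0.7378276  -2.26194303  1.43420891] [0.60878759 0.13836191 0.74385707]
top [[435.68312585   0.         324.08974778]
 [  0.         435.68312585 198.78838581]
 [  0.           0.           1.        ]] [ 2.15254844 -2.12608187  0.22253053] [0.18691551 0.5956797  1.15192589]
```

View pics/scene0.png

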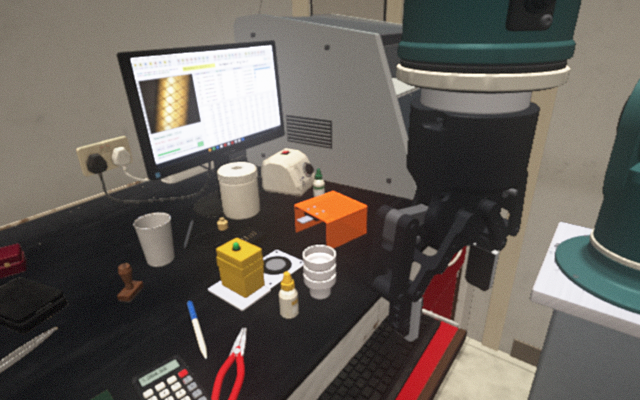

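View pics/top0.png

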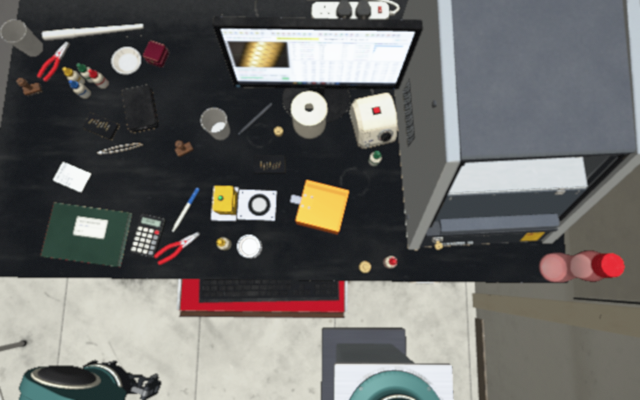

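The scene view shows the yellow switch at about (240,268), the pad at (277,265), the cup stack at (320,270), the yellow bottle at (288,297) and the guard at (332,217). In the top view they are the switch (224,200), pad (261,205), guard (322,205) with its tongue at (295,199), stack (249,246), and the yellow bottle (223,243) beside the stack. Red and brass objects stand near the front edge at (391,262) and (365,266), and the green bottle is at (375,158).

```bash
cat > h.py <<'E'
import numpy as np, cv2
from scipy.spatial.transform import Rotation as R
from bench import robot, imaging
def ray(c,u,v,fish=False):
    K=c["K"];M=cv2.Rodrigues(np.array(c["rvec"],float))[0];o=-M.T@np.array(c["tvec"])
    a=np.array([(u-K[0,2])/K[0,0],(v-K[1,2])/K[1,1]])
    if fish:
        r=np.hypot(*a)+1e-12; d=np.array([*(a/r*np.sin(r)),np.cos(r)])
    else: d=np.array([*a,1.])
    return o,M.T@d
def onz(c,u,v,z,fish=False):
    o,d=ray(c,u,v,fish); return o+d*(z-o[2])/d[2]
def proj(c,p,fish=False):
    M=cv2.Rodrigues(np.array(c["rvec"],float))[0];q=M@np.array(p)+np.array(c["tvec"]);K=c["K"]
    r=np.hypot(q[0],q[1]);k=(np.arctan2(r,q[2])/r if fish else 1/q[2])
    return K[0,2]+K[0,0]*q[0]*k, K[1,2]+K[1,1]*q[1]*k
E
python3 - <<'E'
from h import *
c=imaging.capture("top")
print("cam",ray(c,0,0)[0])
for n,u,v,z in [("stackrim",249,246,.084),("pad",260.5,204.5,.006),("switch",224,200,.088),("guard",322,206,.072),("tongue",292,199,.062),("ybot",223,243,.08),("red",391,262,.08),("brass",365,266,.034),("green",375,158,.08),("slab?",270,165,.018),("slab2",140,107,.018),("brass2",278,131,.03)]:
    print(n,onz(c,u,v,z).round(3))
im=c["img"][140:280,190:410,::-1]
cv2.imwrite("pics/top1.png",cv2.resize(im,(792,504),interpolation=cv2.INTER_CUBIC))
E
```

```text
cam [0.37765437 0.22566292 1.23416304]
stackrim [0.459 0.391 0.084]
pad [0.582 0.374 0.006]
switch [0.579 0.461 0.088]
guard [0.57  0.2   0.072]
tongue [0.589 0.282 0.062]
ybot [0.466 0.46  0.08 ]
red [0.421 0.017 0.08 ]
brass [0.411 0.08  0.034]
green [0.704 0.056 0.08 ]
slab? [0.696 0.35  0.018]
slab2 [0.863 0.733 0.018]
brass2 [0.794 0.329 0.03 ]
```

View pics/top1.png

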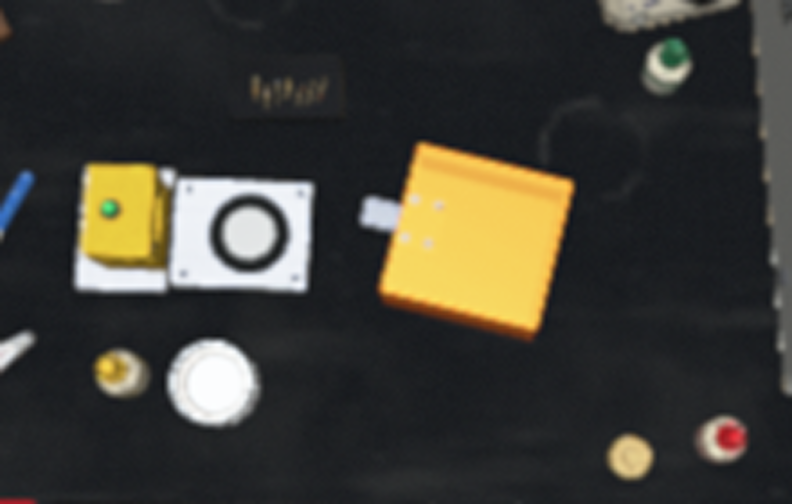

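The enlarged top view shows base plate corners (180,180),(313,184),(308,291),(170,288), pad centre (249,234) and guard roof corners (418,143),(573,182),(536,329),(381,291). The slab is at (292,87), and the stack rim centre is about (213,383).

Run:
```python
from h import *
c=imaging.capture("top")
f=lambda u,v,z: onz(c,190+(u+.5)/3.6-.5,140+(v+.5)/3.6-.5,z)
P=[f(*p,.003)[:2] for p in [(180,180),(313,184),(308,291),(170,288)]]
print("plate",np.round(P,4).tolist(), [round(float(np.linalg.norm(P[i]-P[i-1])),3) for i in range(4)])
G=[f(*p,.072)[:2] for p in [(418,143),(573,182),(536,329),(381,291)]]
print("guard",np.round(G,4).tolist(),[round(float(np.linalg.norm(G[i]-G[i-1])),3) for i in range(4)],"c",np.mean(G,0))
for a,b in [(1,0),(2,3)]: print("yaw guard",np.degrees(np.arctan2(*(G[b]-G[a])[::-1])),"yaw plate",np.degrees(np.arctan2(*(P[b]-P[a])[::-1])))
for a,b in [(3,0),(2,1)]: print("yaw guard",np.degrees(np.arctan2(*(G[b]-G[a])[::-1]))+90,"yaw plate",np.degrees(np.arctan2(*(P[b]-P[a])[::-1]))+90)
S=[f(*p,.088)[:2] for p in [(86,165),(154,166),(152,257),(82,254)]]
print("switch",np.round(S,4).tolist())
print("tongue tip",f(363,212,.062),"pad",f(249,233,.006))
print("stack rim",f(213,383,.084),"slab",f(292,87,.018),"ybot foot",f(125,377,.03),f(110,369,.084))
print("green",f(664,75,.03),f(673,52,.084),"red",f(717,440,.03),f(730,436,.084),"brass",f(630,457,.034))
```

```text
plate [[0.6251, 0.4356], [0.6235, 0.3298], [0.5374, 0.3312], [0.5384, 0.4395]] [0.087, 0.106, 0.086, 0.108]
guard [[0.6427, 0.2455], [0.6143, 0.1276], [0.5023, 0.1553], [0.5292, 0.271]] [0.116, 0.121, 0.115, 0.119] c [0.5721381 0.1998582]
yaw guard 76.46791464391337 yaw plate 89.1277462606551
yaw guard 76.91028238711294 yaw plate 89.51742146868686
yaw guard 77.2902752677696 yaw plate 87.37191703968331
yaw guard 76.1468038031055 yaw plate 89.06020366063987
switch [[0.6183, 0.4909], [0.6183, 0.4407], [0.55, 0.439], [0.5515, 0.4902]]
tongue tip [0.5906786 0.2863678 0.062    ] pad [0.58262672 0.37886623 0.006     ]
stack rim [0.45859167 0.39118461 0.084     ] slab [0.69910862 0.34753539 0.018     ] ybot foot [0.46615119 0.46581908 0.03      ] [0.46785464 0.46618852 0.084     ]
green [0.71090709 0.0514981  0.03      ] [0.71420531 0.05222502 0.084     ] red [0.42355842 0.0139791  0.03      ] [0.42449592 0.01388945 0.084     ] brass [0.40991225 0.08119639 0.034     ]
```

The guard is at about (0.572, 0.200) with yaw 76.7°, and its measured size fits. The pad is at (0.583, 0.379), the slot at about (0.584, 0.440) with yaw about 89°, and the stack at (0.459, 0.391). I'll grip the cup along world x, clear of the yellow bottle, which is at +y.

```bash
cat >> h.py <<'E'
def go(x,y,z,yawdeg):
    s=robot.read_state(); A=R.from_euler('xyz',s["orientation"]); B=R.from_euler('xyz',[180,0,yawdeg],degrees=True)
    d=A.inv().apply(np.array([x,y,z])-s["tcp_pos"]); w=(A.inv()*B).as_rotvec(degrees=True)
    print("go",d.round(4).tolist(),w.round(1).tolist(),"t",round(s["t"],2),"tcp",np.round(s["tcp_pos"],4).tolist(),np.degrees(s["orientation"]).round(1).tolist(),"F",np.round(s["wrist_force"],1).tolist(),"op",round(s["opening"],3))
E
python3 -c "
from h import *
go(.459,.391,.26,90)"
```

```text
go [-0.3292, -0.1196, 0.0436] [-0.0, 0.0, 73.5] t 0.2 tcp [0.1773, 0.5992, 0.3035] [-180.0, 0.0, 163.5] F [-1.0, -0.4, 0.7] op 1.003
```

```bash
python3 -m jog '[[-0.02,-0.007,0,0,0,4],[-0.06,-0.022,0,0,0,10],[-0.1,-0.036,0.005,0,0,17],[-0.14,-0.05,0.01,0,0,24],[-0.18,-0.065,0.015,0,0,31],[-0.22,-0.08,0.02,0,0,38],[-0.25,-0.09,0.03,0,0,45],[-0.27,-0.098,0.035,0,0,50]]' 1 30; python3 -c "
from h import *
go(.459,.391,.26,90)"
```

```text
t: 0.87
tcp_pos: [0.4118, 0.4253, 0.2681]
orientation: [3.141, 0.002, 1.971]
wrist_force: [0.7, 0.6, 0.3]
opening: 0.999
grasp_force: 0.0
go [-0.0499, 0.0302, 0.0082] [0.0, 0.1, 22.9] t 0.87 tcp [0.4118, 0.4253, 0.2681] [180.0, 0.1, 112.9] F [0.7, 0.6, 0.3] op 0.999
```

```bash
python3 -m jog '[[-0.015,0.01,0.003,0,0,6],[-0.03,0.02,0.005,0,0,12],[-0.045,0.03,0.008,0,0,18],[-0.05,0.03,0.008,0,0,23],[-0.05,0.03,0.008,0,0,23],[-0.05,0.03,0.008,0,0,23],[-0.05,0.03,0.008,0,0,23],[-0.05,0.03,0.008,0,0,23]]'
python3 - <<'E'
from h import *
go(.459,.391,.14,90)
c=imaging.capture("wrist"); cv2.imwrite("pics/w1.png",c["img"][...,::-1])
for n,p in [("rim",(.459,.391,.084)),("pad",(.5827,.379,.006)),("slot",(.584,.44,.06)),("gc",(.572,.2,.072)),("rimx+",(.488,.391,.084)),("rimy-",(.459,.362,.084)),("tt",(.592,.286,.062))]: print(n,np.round(proj(c,p,True),1))
E
```

```text
t: 1.53
tcp_pos: [0.4553, 0.3955, 0.2609]
orientation: [-3.141, -0.0, 1.583]
wrist_force: [-1.5, -0.7, 0.3]
opening: 0.999
grasp_force: 0.0
go [-0.0045, 0.0036, 0.1209] [-0.0, -0.0, 0.7] t 1.53 tcp [0.4553, 0.3955, 0.2609] [-180.0, -0.0, 90.7] F [-1.5, -0.7, 0.3] op 0.999
rim [321.7 204. ]
pad [428.  192.1]
slot [454.4 147.8]
gc [411.2 348.9]
rimx+ [355.7 204.4]
rimy- [321.2 235. ]
tt [438.9 287.2]
```

View pics/w1.png

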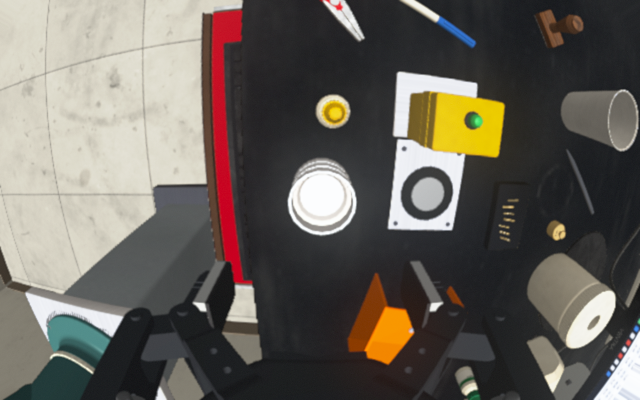

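The wrist view shows the stack's top rim circle centred at about (322,202), where (321.7,204) was predicted. The pad is at (428,192), as predicted. The open pad tips are at about (229,263) and (411,263), and I'll use them to estimate the tip depth.

Run:
```python
from h import *
c=imaging.capture("wrist"); s=robot.read_state(); t=np.array(s["tcp_pos"]); print(t)
for u,v,x in [(229,263,-.0425),(411,263,.0425),(207,310,-.0425),(437,310,.0425)]:
    o,d=ray(c,u,v,True); k=(t[0]+x-o[0])/d[0]; print((o+d*k-t).round(4))
im=c["img"][240:400,170:470,::-1]; cv2.imwrite("pics/w1c.png",cv2.resize(im,None,fx=2.6,fy=2.6,interpolation=cv2.INTER_CUBIC))
go(.459,.392,.145,90)
```

```text
[0.45551527 0.39525909 0.26096516]
[-0.0425  0.0091 -0.0539]
[ 0.0425  0.0131 -0.0484]
[-0.0425  0.0086 -0.0182]
[ 0.0425  0.0143 -0.012 ]
go [-0.0033, 0.0035, 0.116] [-0.0, -0.0, 0.6] t 1.63 tcp [0.4555, 0.3953, 0.261] [-180.0, -0.0, 90.6] F [0.7, 0.1, 0.5] op 0.999
```

View pics/w1c.png

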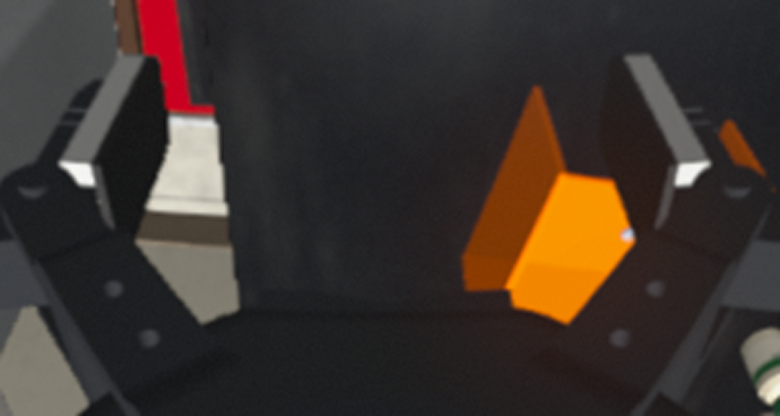

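```bash
python3 -m jog '[[-0.003,0.0035,0.012,0,0,-0.6],[-0.003,0.0035,0.035,0,0,-0.6],[-0.003,0.0035,0.06,0,0,-0.6],[-0.003,0.0035,0.085,0,0,-0.6],[-0.003,0.0035,0.105,0,0,-0.6],[-0.003,0.0035,0.117,0,0,-0.6],[-0.003,0.0035,0.124,0,0,-0.6],[-0.003,0.0035,0.124,0,0,-0.6]]'
python3 - <<'E'
from h import *
go(.459,.392,.137,90)
E
```

```text
t: 2.3
tcp_pos: [0.4592, 0.3914, 0.1356]
orientation: [-3.14, 0.001, 1.591]
wrist_force: [-0.3, 0.3, 0.9]
opening: 0.999
grasp_force: 0.0
go [0.0006, -0.0002, -0.0014] [-0.1, 0.1, 1.1] t 2.3 tcp [0.4592, 0.3914, 0.1356] [-179.9, 0.1, 91.1] F [-0.3, 0.3, 0.9] op 0.999
```

```bash
python3 -m jog '[[0,0,-0.002,0,0,1],[0,0,-0.002,0,0,1],[0,0,-0.002,0,0,1],[0,0,-0.002,0,0,1],[0,0,-0.002,0,0,1],[0,0,-0.002,0,0,1],[0,0,-0.002,0,0,1],[0,0,-0.002,0,0,1]]' -1 25
python3 - <<'E'
from h import *
go(.459,.392,.137,90)
E
```

```text
t: 2.97
tcp_pos: [0.4599, 0.3925, 0.1406]
orientation: [3.14, -0.002, 1.573]
wrist_force: [-1.3, -0.9, 9.0]
opening: 0.672
grasp_force: 25.0
go [-0.0005, -0.001, 0.0036] [0.1, -0.1, 0.1] t 2.97 tcp [0.4599, 0.3925, 0.1406] [179.9, -0.1, 90.1] F [-1.3, -0.9, 9.0] op 0.672
```

```bash
python3 -m jog '[[0,0,-0.002,0,0,0],[0,0,-0.005,0,0,0],[0,0,-0.01,0,0,0],[0,0,-0.017,0,0,0],[0,0,-0.025,0,0,0],[0,0,-0.033,0,0,0],[0,0,-0.038,0,0,0],[0,0,-0.04,0,0,0]]'
python3 - <<'E'
from h import *
go(.583,.379,.18,90)
c=imaging.capture("scene"); im=c["img"][170:350,190:430,::-1]; cv2.imwrite("pics/s2.png",cv2.resize(im,None,fx=3,fy=3,interpolation=cv2.INTER_CUBIC))
E
```

```text
t: 3.63
tcp_pos: [0.4598, 0.392, 0.1802]
orientation: [3.141, -0.001, 1.573]
wrist_force: [0.6, -0.5, -0.7]
opening: 0.668
grasp_force: 26.7
go [-0.0133, 0.1232, 0.0003] [0.1, -0.1, 0.1] t 3.63 tcp [0.4598, 0.392, 0.1802] [179.9, -0.1, 90.1] F [0.6, -0.5, -0.7] op 0.668
```

View pics/s2.png

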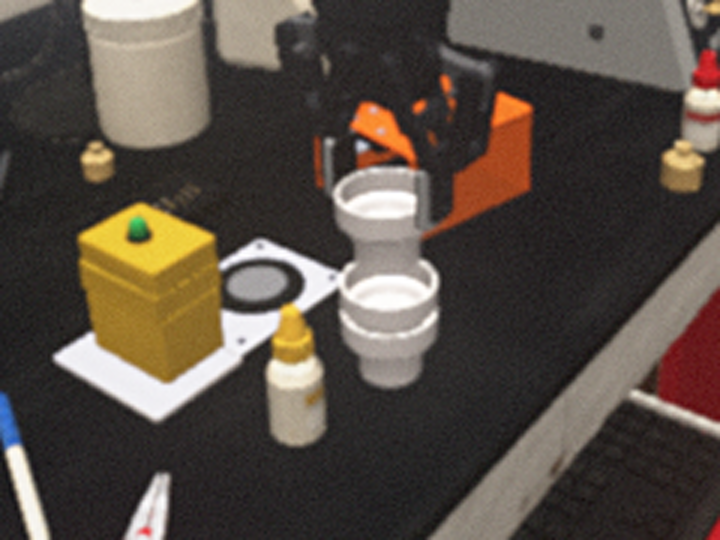

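Only the top cup came up. The two lower cups still stand nested at crop (390,310), and the bottle is untouched. Now I carry it to the pad.

```bash
python3 -m jog '[[0,0.002,-0.008,0,0,0],[-0.002,0.012,-0.015,0,0,0],[-0.004,0.035,-0.018,0,0,0],[-0.007,0.062,-0.018,0,0,0],[-0.01,0.09,-0.018,0,0,0],[-0.012,0.112,-0.018,0,0,0],[-0.013,0.122,-0.018,0,0,0],[-0.013,0.123,-0.018,0,0,0]]'
python3 -m jog '[[0,0,0.004,0,0,0],[0,0,0.012,0,0,0],[0,0,0.024,0,0,0],[0,0,0.038,0,0,0],[0,0,0.052,0,0,0],[0,0,0.064,0,0,0],[0,0,0.072,0,0,0],[0,0,0.074,0,0,0]]'
python3 - <<'E'
from h import *
go(.583,.379,.107,90)
E
```

```text
t: 4.35
tcp_pos: [0.5849, 0.3775, 0.1969]
orientation: [3.141, 0.001, 1.57]
wrist_force: [-0.2, -0.7, -0.6]
opening: 0.667
grasp_force: 26.9
t: 5.02
tcp_pos: [0.5817, 0.3787, 0.1206]
orientation: [-3.139, 0.002, 1.573]
wrist_force: [0.5, 0.1, 0.8]
opening: 0.665
grasp_force: 26.9
go [0.0003, 0.0013, 0.0136] [-0.1, 0.1, 0.1] t 5.02 tcp [0.5817, 0.3787, 0.1206] [-179.9, 0.1, 90.1] F [0.5, 0.1, 0.8] op 0.665
```

```bash
python3 -m jog '[[0,0.001,0.002,0,0,0],[0,0.001,0.004,0,0,0],[0,0.001,0.006,0,0,0],[0,0.001,0.008,0,0,0],[0,0.001,0.0095,0,0,0],[0,0.001,0.011,0,0,0],[0,0.001,0.012,0,0,0],[0,0.001,0.012,0,0,0]]'
python3 - <<'E'
from h import *
go(.583,.379,.107,90)
c=imaging.capture("scene"); im=c["img"][180:310,190:390,::-1]; cv2.imwrite("pics/s3.png",cv2.resize(im,None,fx=4,fy=4,interpolation=cv2.INTER_CUBIC))
E
```

```text
t: 5.68
tcp_pos: [0.5834, 0.379, 0.1107]
orientation: [-3.141, 0.0, 1.573]
wrist_force: [-0.3, 0.3, -0.3]
opening: 0.664
grasp_force: 26.9
go [-0.0, -0.0004, 0.0037] [-0.0, 0.0, 0.1] t 5.68 tcp [0.5834, 0.379, 0.1107] [-180.0, 0.0, 90.1] F [-0.3, 0.3, -0.3] op 0.664
```

View pics/s3.png

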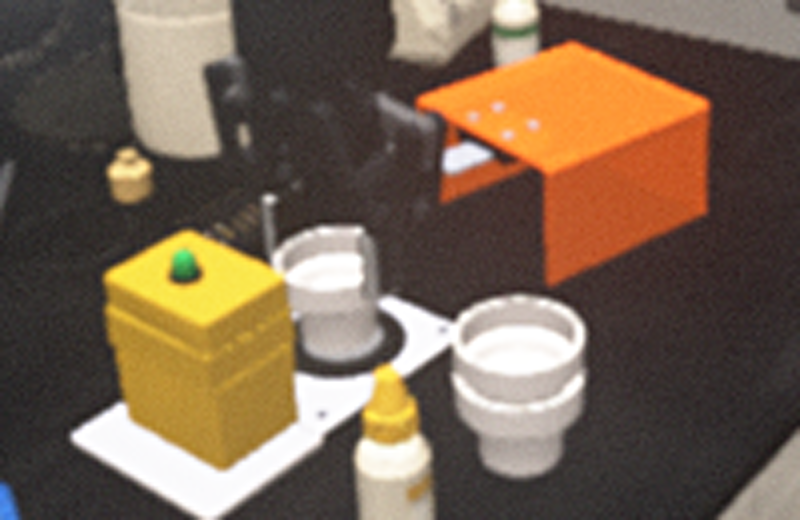

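The cup is just above the pad, with its foot at crop (342,345), and upright. I lower it the last few mm until the force shows contact.

```bash
python3 -m jog '[[0,0,0.001,0,0,0],[0,0,0.0015,0,0,0],[0,0,0.002,0,0,0],[0,0,0.0025,0,0,0],[0,0,0.003,0,0,0],[0,0,0.0035,0,0,0],[0,0,0.004,0,0,0],[0,0,0.004,0,0,0]]'
```

```text
t: 6.4
tcp_pos: [0.5835, 0.379, 0.1069]
orientation: [3.142, 0.0, 1.573]
wrist_force: [0.6, 0.7, 0.0]
opening: 0.668
grasp_force: 26.9
```

```bash
python3 -m jog '[[0,0,0.0005,0,0,0],[0,0,0.001,0,0,0],[0,0,0.0015,0,0,0],[0,0,0.002,0,0,0],[0,0,0.002,0,0,0],[0,0,0.002,0,0,0],[0,0,0.002,0,0,0],[0,0,0.002,0,0,0]]'
```

```text
t: 7.07
tcp_pos: [0.5836, 0.3793, 0.1065]
orientation: [3.141, -0.001, 1.573]
wrist_force: [-9.1, -4.5, 22.5]
opening: 0.668
grasp_force: 28.8
```

Contact at about 22 N. I ease up 1.5 mm and release.

```bash
python3 -m jog '[[0,0,-0.0008,0,0,0],[0,0,-0.0015,0,0,0],[0,0,-0.0015,0,0,0],[0,0,-0.0015,0,0,0],[0,0,-0.0015,0,0,0],[0,0,-0.0015,0,0,0],[0,0,-0.0015,0,0,0],[0,0,-0.0015,0,0,0]]'
python3 -m jog '[[0,0,0,0,0,0],[0,0,0,0,0,0],[0,0,0,0,0,0],[0,0,0,0,0,0],[0,0,0,0,0,0],[0,0,0,0,0,0],[0,0,0,0,0,0],[0,0,0,0,0,0]]' 1
python3 -m jog '[[0,0,-0.003,0,0,0],[0,0,-0.01,0,0,0],[0,0,-0.025,0,0,0],[0,0,-0.045,0,0,0],[0,0,-0.065,0,0,0],[0,0,-0.085,0,0,0],[0,0,-0.1,0,0,0],[0,0,-0.1,0,0,0]]'
python3 - <<'E'
from h import *
c=imaging.capture("wrist"); cv2.imwrite("pics/w4.png",c["img"][...,::-1])
for n,p in [("cuprim",(.583,.379,.05)),("rimx+",(.612,.379,.05)),("pad",(.583,.379,.006)),("mid stack",(.459,.392,.064)),("slot",(.584,.44,.06)),("gc",(.572,.2,.072)),("tt",(.592,.286,.062))]: print(n,np.round(proj(c,p,True),1))
go(.556,.118,.2,76.7)
E
```

```text
t: 7.73
tcp_pos: [0.5836, 0.3792, 0.1067]
orientation: [3.141, -0.0, 1.573]
wrist_force: [-2.3, -2.1, 7.2]
opening: 0.667
grasp_force: 27.4
t: 8.4
tcp_pos: [0.5835, 0.379, 0.1064]
orientation: [-3.142, 0.0, 1.573]
wrist_force: [0.7, -0.1, -0.4]
opening: 0.999
grasp_force: 0.0
t: 9.07
tcp_pos: [0.5847, 0.3796, 0.2115]
orientation: [3.137, -0.003, 1.573]
wrist_force: [-0.1, -0.6, -0.6]
opening: 0.999
grasp_force: 0.0
cuprim [314.2 206.5]
rimx+ [350.5 206.4]
pad [314.4 190.4]
mid stack [161.1 197.1]
slot [315.4 131. ]
gc [304.3 376.6]
tt [324.7 308.6]
go [-0.2614, -0.0287, 0.0089] [0.2, -0.2, 13.4] t 9.12 tcp [0.5842, 0.3794, 0.2096] [179.8, -0.1, 90.1] F [0.7, -0.1, -0.4] op 1.002
```

View pics/w4.png

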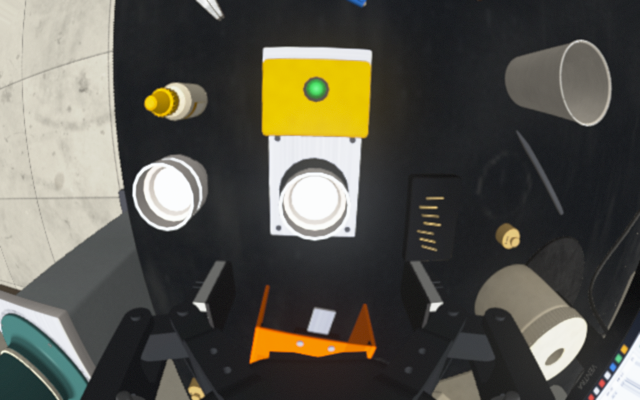

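The cup stands centred on the pad, its rim circle at about (314,205) against a predicted (314,206). The stack, bottle and slab are untouched. The tongue tip shows at about (322,309), against a predicted (325,309). Next I refine the stand yaw and compute the approach behind the guard.

Run:
```python
from h import *
c=imaging.capture("wrist")
def line(a,b,z): 
    A,B=onz(c,*a,z,True),onz(c,*b,z,True); d=B-A; print(A.round(4),B.round(4),"len",np.linalg.norm(d).round(4),"ang",np.degrees(np.arctan2(d[1],d[0])).round(2))
line((262,135),(369,137),.088)
line((271,236),(356,236),.003); line((271,236),(268.5,138),.003); line((356,236),(361.5,138),.003)
# yellow front edge by colour
im=c["img"].astype(int); m=(im[...,0]>150)&(im[...,1]>120)&(im[...,2]<90)
cols=range(275,362,3); ed=[(u,np.where(m[60:160,u])[0].max()+60+.5) for u in cols]
P=np.array([onz(c,u,v,.088,True)[:2] for u,v in ed]); k=np.polyfit(P[:,0],P[:,1],1); print("front edge yaw",90+np.degrees(np.arctan(k[0])),"y at x=.584",np.polyval(k,.584))
xs=[]
for v in range(80,125,3):
    w=np.where(m[v,230:400])[0]+230; xs.append([onz(c,w.min(),v+.0,.088,True)[:2],onz(c,w.max()+1,v,.088,True)[:2]])
xs=np.array(xs); print("sides x",xs[:,0,0].min(),xs[:,0,0].mean(),xs[:,1,0].mean(),"yaw L/R",[90-np.degrees(np.arctan(np.polyfit(xs[:,i,1],xs[:,i,0],1)[0])) for i in (0,1)])
go(.552,.116,.2,76.7)
```

```text
[0.5498 0.4407 0.088 ] [0.6169 0.4394 0.088 ] len 0.067 ang -1.12
[0.5388 0.331  0.003 ] [0.6234 0.331  0.003 ] len 0.0846 ang -0.01
[0.5388 0.331  0.003 ] [0.5408 0.428  0.003 ] len 0.097 ang 88.82
[0.6234 0.331  0.003 ] [0.6247 0.4279 0.003 ] len 0.0969 ang 89.22
front edge yaw 88.6801675372864 y at x=.584 0.4401461922369012
sides x 0.5500886015250895 0.5507564581446672 0.6177556767903438 yaw L/R [np.float64(87.03936937346718), np.float64(88.3907311584692)]
go [-0.2632, -0.0322, 0.0077] [0.1, -0.1, 13.4] t 9.17 tcp [0.5837, 0.3792, 0.208] [179.9, -0.1, 90.1] F [-0.2, -0.6, 0.2] op 0.998
```

```bash
python3 -m jog '[[-0.015,-0.002,0,0,0,2],[-0.045,-0.005,0,0,0,4],[-0.08,-0.01,0,0,0,6],[-0.12,-0.015,0,0,0,8],[-0.16,-0.02,0,0,0,10],[-0.2,-0.025,0,0,0,12],[-0.235,-0.03,0,0,0,13.4],[-0.26,-0.032,0,0,0,13.4]]' 0.3
python3 - <<'E'
from h import *
go(.552,.116,.09,76.7)
E
```

```text
t: 9.83
tcp_pos: [0.5509, 0.1155, 0.2062]
orientation: [-3.141, 0.001, 1.335]
wrist_force: [0.3, -0.1, 0.1]
opening: 0.654
grasp_force: 0.0
go [0.0009, 0.0011, 0.1162] [-0.0, 0.1, -0.2] t 9.83 tcp [0.5509, 0.1155, 0.2062] [-180.0, 0.1, 76.5] F [0.3, -0.1, 0.1] op 0.654
```

Run:
```python
from h import *
c=imaging.capture("wrist"); s=robot.read_state(); A=R.from_euler('xyz',s["orientation"])
print("cam in tool",A.inv().apply(ray(c,320,200,True)[0]-s["tcp_pos"]).round(3))
cv2.imwrite("pics/w5.png",c["img"][...,::-1])
im=c["img"].astype(int); m=((im[...,0]>140)&(im[...,1]>50)&(im[...,1]<190)&(im[...,2]<80)).astype(np.uint8)
n,l,st,ce=cv2.connectedComponentsWithStats(m); print(sorted([(int(a[4]),a[:4].tolist()) for a in st[1:]])[-3:])
for k,p in {"A":(-.06,-.058),"B":(-.06,.058),"C":(.06,.058),"D":(.06,-.058)}.items():
    q=np.array([.572,.2])+R.from_euler('z',76.7,degrees=True).apply([*p,0])[:2]; print(k,np.round(proj(c,[*q,.072],True),1))
go(.552,.116,.09,76.7)
```

```text
cam in tool [ 0.088 -0.001 -0.07 ]
[(21, [189, 248, 15, 11]), (78, [626, 217, 9, 18]), (11077, [231, 8, 177, 185])]
A [401.1 181.4]
B [235.8 182.2]
C [230.    9.9]
D [405.2   9.2]
go [0.0051, -0.0002, 0.1165] [-0.0, 0.1, -0.4] t 9.88 tcp [0.5511, 0.1112, 0.2065] [-180.0, 0.1, 76.3] F [1.8, -7.1, 0.6] op 0.651
```

View pics/w5.png

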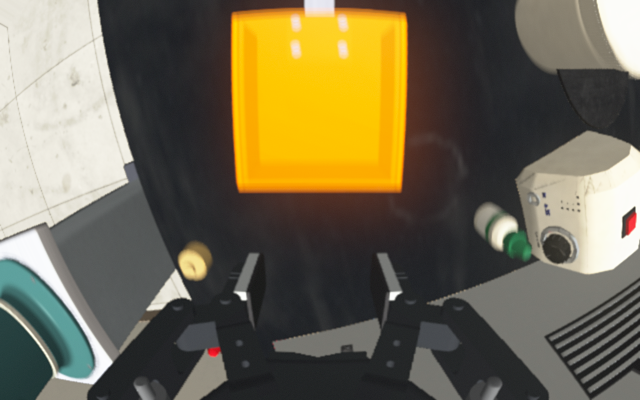

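The wrist view shows the guard roof at (231..407, 8..193), with the fingers clear behind it. The brass weight is at (195,260) and the green bottle at (500,230), both well aside. The arm was still settling, so I'll hold and measure again.

```bash
python3 -m jog '[[0,0,0,0,0,0],[0,0,0,0,0,0],[0,0,0.005,0,0,0],[0,0,0.01,0,0,0],[0,0,0.02,0,0,0],[0,0,0.03,0,0,0],[0,0,0.03,0,0,0],[0,0,0.03,0,0,0]]'
cat >> h.py <<'E'
def guard():
    # roof outline seen by the wrist camera -> pose by minimising projected-quad vs. contour mask
    c=imaging.capture("wrist"); im=c["img"].astype(int)
    m=((im[...,0]>140)&(im[...,1]>50)&(im[...,1]<200)&(im[...,2]<100)).astype(np.uint8)
    n,l,st,ce=cv2.connectedComponentsWithStats(m); i=1+st[1:,4].argmax(); m=l==i
    ct=max(cv2.findContours(m.astype(np.uint8),0,1)[0],key=len)[:,0]
    P=np.array([onz(c,u+.5,v+.5,.072,True)[:2] for u,v in ct if 3<u<636 and 3<v<396])
    r=cv2.minAreaRect((P*1000).astype(np.float32)); print("roof",np.round(r[0],1),np.round(r[1],1),round(r[2],2)); return c
E
python3 - <<'E'
from h import *
c=guard()
go(.552,.116,.09,76.7)
E
```

```text
t: 10.55
tcp_pos: [0.5516, 0.119, 0.1754]
orientation: [-3.14, 0.001, 1.339]
wrist_force: [1.2, 0.4, 0.3]
opening: 0.648
grasp_force: 0.0
roof [571.9 198. ] [120.5 116.7] 76.5
go [-0.0028, 0.0008, 0.086] [-0.0, 0.0, 0.0] t 10.6 tcp [0.5519, 0.119, 0.176] [-180.0, 0.0, 76.7] F [1.3, -0.8, 0.9] op 0.65
```

```bash
python3 -m jog '[[-0.004,0.001,0.005,0,0,0],[-0.004,0.001,0.018,0,0,0],[-0.004,0.001,0.032,0,0,0],[-0.004,0.001,0.046,0,0,0],[-0.004,0.001,0.06,0,0,0],[-0.004,0.001,0.072,0,0,0],[-0.004,0.001,0.081,0,0,0],[-0.004,0.001,0.084,0,0,0]]'
python3 -m jog '[[0,0,0,0,0,0],[0.001,0,0,0,0,0],[0.002,0,0,0,0,0],[0.004,0,0,0,0,0],[0.006,0,0,0,0,0],[0.008,0,0,0,0,0],[0.01,0,0,0,0,0],[0.01,0,0,0,0,0]]'
python3 - <<'E'
from h import *
c=guard()
go(.552,.116,.09,76.7)
E
```

```text
t: 11.27
tcp_pos: [0.5515, 0.1146, 0.0907]
orientation: [-3.14, 0.001, 1.339]
wrist_force: [0.3, -0.2, -0.5]
opening: 0.654
grasp_force: 0.0
t: 11.93
tcp_pos: [0.5544, 0.1252, 0.0925]
orientation: [3.141, -0.0, 1.339]
wrist_force: [-0.0, 0.0, 0.7]
opening: 0.648
grasp_force: 0.0
roof [569.8 190.7] [104.7 116. ] 76.46
go [-0.0092, -0.0003, 0.0024] [0.0, -0.0, 0.0] t 11.98 tcp [0.5544, 0.1249, 0.0924] [180.0, -0.0, 76.7] F [-0.1, 0.4, -1.0] op 0.647
```

```bash
python3 -m jog '[[0.003,0,0,0,0,0],[0.006,0,0,0,0,0],[0.012,0.0005,0,0,0,-1],[0.02,0.001,0,0,0,-2],[0.029,0.0015,0,0,0,-3.2],[0.038,0.002,0,0,0,-4.5],[0.046,0.002,0,0,0,-5.6],[0.05,0.002,0,0,0,-6.1]]'
python3 - <<'E'
from h import *
c=guard()
go(.581,.219,.0924,88.9)
E
```

```text
t: 12.65
tcp_pos: [0.568, 0.1743, 0.0924]
orientation: [3.141, -0.0, 1.448]
wrist_force: [-1.5, -5.4, 2.4]
opening: 0.65
grasp_force: 0.0
roof [575.6 239.5] [107.3 116. ] 82.81
go [0.0456, 0.0075, 0.0] [0.0, -0.0, -5.9] t 12.7 tcp [0.568, 0.1746, 0.0924] [180.0, -0.0, 83.0] F [-1.2, 0.6, -0.7] op 0.652
```

```bash
python3 -m jog '[[0.003,0.0005,0,0,0,-0.4],[0.009,0.0015,0,0,0,-1.2],[0.016,0.0027,0,0,0,-2.1],[0.024,0.004,0,0,0,-3.1],[0.032,0.0053,0,0,0,-4.1],[0.039,0.0065,0,0,0,-5.1],[0.044,0.0073,0,0,0,-5.8],[0.0456,0.0075,0,0,0,-5.9]]'
python3 - <<'E'
from h import *
c=guard(); cv2.imwrite("pics/w6.png",c["img"][...,::-1])
go(.581,.219,.0924,88.9)
c=imaging.capture("top"); im=c["img"][150:280,190:390,::-1]; cv2.imwrite("pics/t6.png",cv2.resize(im,None,fx=4,fy=4,interpolation=cv2.INTER_CUBIC))
E
```

```text
t: 13.37
tcp_pos: [0.581, 0.2183, 0.0923]
orientation: [3.142, -0.0, 1.55]
wrist_force: [-1.2, -4.2, 1.5]
opening: 0.649
grasp_force: 0.0
roof [581.8 283.9] [107.4 116. ] 88.69
go [0.001, 0.0, -0.0001] [-0.0, -0.0, -0.1] t 13.42 tcp [0.581, 0.218, 0.0923] [-180.0, -0.0, 88.8] F [-0.1, -0.4, -0.6] op 0.654
```

View pics/w6.png

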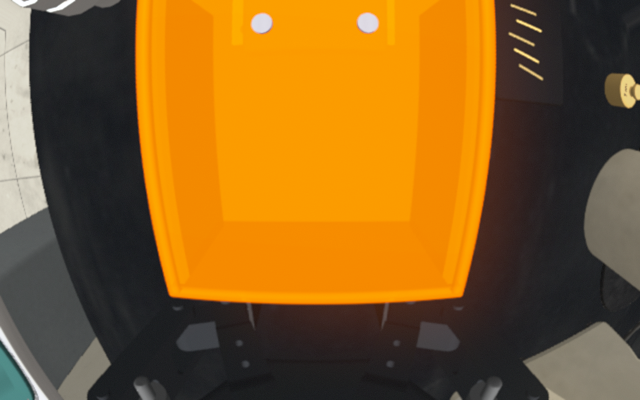

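The guard is straight at yaw 88.7°, about 1 mm off the slot's line. Next I push straight to the slot mouth.

```bash
python3 -m jog '[[0.003,0,0,0,0,0],[0.01,0,0,0,0,0],[0.018,-0.0003,0,0,0,0],[0.027,-0.0006,0,0,0,0],[0.036,-0.001,0,0,0,0],[0.045,-0.001,0,0,0,0],[0.052,-0.001,0,0,0,0],[0.056,-0.001,0,0,0,0]]'
python3 - <<'E'
from h import *
c=guard()
go(.5812,.309,.0924,88.9)
c=imaging.capture("top"); im=c["img"].astype(int)
m=((im[...,0]>140)&(im[...,1]>50)&(im[...,1]<210)&(im[...,2]<110))
V,U=np.where(m[150:260,200:350]); P=np.array([onz(c,u+200,v+150,.072)[:2] for u,v in zip(U,V)])
print("orange/yellow top-cam y range at mid",P[abs(P[:,0]-.583)<.003][:,1].round(3).tolist())
E
```

```text
t: 14.13
tcp_pos: [0.581, 0.2746, 0.0924]
orientation: [-3.142, -0.0, 1.549]
wrist_force: [-0.6, -4.3, 2.1]
opening: 0.647
grasp_force: 0.0
roof [581.9 340.2] [107.4 115.9] 88.63
go [0.034, -0.0005, -0.0] [0.0, -0.0, -0.1] t 14.18 tcp [0.581, 0.275, 0.0923] [180.0, -0.0, 88.8] F [-0.0, 1.0, -0.2] op 0.646
orange/yellow top-cam y range at mid [0.491, 0.489, 0.486, 0.483, 0.481, 0.467, 0.465, 0.462, 0.459, 0.457, 0.454, 0.451, 0.449, 0.446, 0.443, 0.44, 0.438, 0.491, 0.489, 0.486, 0.483, 0.48, 0.478, 0.472, 0.47, 0.467, 0.464, 0.462, 0.459, 0.456, 0.454, 0.451, 0.448, 0.446, 0.443, 0.44, 0.438, 0.36, 0.357, 0.357, 0.354]
```

```bash
python3 -m jog '[[0.003,0,0,0,0,0],[0.007,-0.0003,0,0,0,0],[0.011,-0.0005,0,0,0,0],[0.015,-0.0007,0,0,0,0],[0.019,-0.001,0,0,0,0],[0.023,-0.001,0,0,0,-0.2],[0.026,-0.001,0,0,0,-0.2],[0.027,-0.001,0,0,0,-0.2]]'
python3 - <<'E'
from h import *
c=guard()
go(.5812,.309,.0924,88.9)
E
```

```text
t: 14.9
tcp_pos: [0.5807, 0.3008, 0.0924]
orientation: [-3.142, -0.0, 1.552]
wrist_force: [-0.9, -3.7, 1.3]
opening: 0.644
grasp_force: 0.0
roof [581.  366.5] [107.5 116.1] 88.8
go [0.0083, 0.0004, -0.0] [-0.0, -0.0, 0.0] t 14.95 tcp [0.5807, 0.3007, 0.0924] [-180.0, -0.0, 88.9] F [-0.3, -0.8, 0.0] op 0.652
```

Force is still only sliding friction, so the tongue is in the slot. I push slowly to the stop.

```bash
python3 -m jog '[[0.001,0,0,0,0,0],[0.002,0,0,0,0,0],[0.003,0,0,0,0,0],[0.004,0,0,0,0,0],[0.005,0,0,0,0,0],[0.006,0,0,0,0,0],[0.007,0,0,0,0,0],[0.007,0,0,0,0,0]]'
python3 -m jog '[[0.0005,0,0,0,0,0],[0.001,0,0,0,0,0],[0.0015,0,0,0,0,0],[0.002,0,0,0,0,0],[0.0025,0,0,0,0,0],[0.003,0,0,0,0,0],[0.003,0,0,0,0,0],[0.003,0,0,0,0,0]]'
python3 - <<'E'
from h import *
c=guard(); go(.5812,.309,.0924,88.9)
E
```

```text
t: 15.62
tcp_pos: [0.5809, 0.3072, 0.0924]
orientation: [-3.142, 0.0, 1.552]
wrist_force: [0.3, -4.1, 0.4]
opening: 0.654
grasp_force: 0.0
t: 16.28
tcp_pos: [0.581, 0.3074, 0.0923]
orientation: [-3.14, 0.003, 1.55]
wrist_force: [-4.5, -19.0, 8.2]
opening: 0.65
grasp_force: 0.0
roof [581.3 373. ] [107.7 116. ] 88.81
go [0.0016, 0.0001, -0.0002] [-0.1, 0.2, -0.1] t 16.33 tcp [0.581, 0.3074, 0.0923] [-179.9, 0.2, 88.8] F [-4.2, -19.6, 7.2] op 0.652
```

```bash
python3 -m jog '[[0.0003,0,0,0,0,0],[0.0006,0,0,0,0,0],[0.001,0,0,0,0,0],[0.0013,0,0,0,0,0],[0.0013,0,0,0,0,0],[0.0013,0,0,0,0,0],[0.0013,0,0,0,0,0],[0.0013,0,0,0,0,0]]'
python3 - <<'E'
from h import *
c=guard(); go(.5812,.309,.0924,88.9)
c=imaging.capture("top"); im=c["img"].astype(int)
# transition guard roof -> switch top along several columns
for x in (.56,.57,.583,.595,.607):
    print(x,[(round(y,3),im[int(round(v)),int(round(u))].tolist()) for y in np.arange(.42,.4501,.004) for u,v in [proj(c,(x,y,.075))]])
E
```

```text
t: 17.0
tcp_pos: [0.5814, 0.3075, 0.0921]
orientation: [-3.14, 0.005, 1.549]
wrist_force: [-3.7, -24.1, 6.4]
opening: 0.654
grasp_force: 0.0
roof [581.2 373.1] [107.6 116. ] 88.66
go [0.0015, -0.0002, -0.0003] [-0.1, 0.3, -0.2] t 17.05 tcp [0.5814, 0.3075, 0.0921] [-179.9, 0.3, 88.7] F [-3.7, -23.8, 6.4] op 0.65
0.56 [(np.float64(0.42), [249, 214, 93]), (np.float64(0.424), [249, 213, 94]), (np.float64(0.428), [249, 212, 92]), (np.float64(0.432), [248, 211, 94]), (np.float64(0.436), [249, 208, 90]), (np.float64(0.44), [238, 185, 77]), (np.float64(0.444), [211, 171, 62]), (np.float64(0.448), [234, 203, 65])]
0.57 [(np.float64(0.42), [247, 214, 115]), (np.float64(0.424), [249, 212, 92]), (np.float64(0.428), [248, 212, 109]), (np.float64(0.432), [243, 214, 149]), (np.float64(0.436), [244, 206, 130]), (np.float64(0.44), [227, 163, 78]), (np.float64(0.444), [205, 167, 52]), (np.float64(0.448), [232, 202, 63])]
0.583 [(np.float64(0.42), [249, 211, 92]), (np.float64(0.424), [249, 210, 91]), (np.float64(0.428), [249, 210, 91]), (np.float64(0.432), [249, 210, 91]), (np.float64(0.436), [248, 207, 92]), (np.float64(0.44), [221, 166, 71]), (np.float64(0.444), [215, 177, 55]), (np.float64(0.448), [232, 203, 63])]
0.595 [(np.float64(0.42), [247, 210, 117]), (np.float64(0.424), [249, 209, 90]), (np.float64(0.428), [248, 210, 107]), (np.float64(0.432), [234, 208, 170]), (np.float64(0.436), [241, 208, 142]), (np.float64(0.44), [214, 166, 63]), (np.float64(0.444), [212, 172, 53]), (np.float64(0.448), [235, 207, 65])]
0.607 [(np.float64(0.42), [251, 220, 100]), (np.float64(0.424), [250, 215, 96]), (np.float64(0.428), [250, 212, 93]), (np.float64(0.432), [251, 215, 92]), (np.float64(0.436), [250, 206, 86]), (np.float64(0.44), [189, 137, 47]), (np.float64(0.444), [210, 174, 53]), (np.float64(0.448), [235, 207, 65])]
```

The roof edge meets the switch face along its whole width, at y about 0.440, and it did not move further at 24 N. A light squaring nudge follows, then I back straight off and lift.

```bash
python3 -m jog '[[0,0,0,0,0,-0.2],[0,0,0,0,0,-0.4],[0,0,0,0,0,-0.5],[0,0,0,0,0,-0.5],[0,0,0,0,0,-0.5],[0,0,0,0,0,-0.5],[0,0,0,0,0,-0.3],[0,0,0,0,0,0]]'
python3 -m jog '[[-0.001,0,0,0,0,0],[-0.003,0,0,0,0,0],[-0.006,0,0,0,0,0],[-0.01,0,0,0,0,0],[-0.015,0,0,0,0,0],[-0.02,0,0,0,0,0],[-0.025,0,0,0,0,0],[-0.025,0,0,0,0,0]]'
python3 -m jog '[[0,0,-0.005,0,0,0],[0,0,-0.02,0,0,0],[-0.005,0,-0.04,0,0,0],[-0.015,0,-0.065,0,0,0],[-0.025,0,-0.09,0,0,0],[-0.035,0,-0.11,0,0,0],[-0.04,0,-0.12,0,0,0],[-0.04,0,-0.12,0,0,0]]'
python3 -m jog '[[0,0,0,0,0,0],[0,0,0,0,0,0],[0,0,0,0,0,0],[0,0,0,0,0,0],[0,0,0,0,0,0],[0,0,0,0,0,0],[0,0,0,0,0,0],[0,0,0,0,0,0]]'
python3 - <<'E'
from h import *
c=guard(); im=c["img"]; cv2.imwrite("pics/w7.png",im[...,::-1]); go(.5812,.309,.0924,88.9)
i=im.astype(int)
# front edge of guard roof & rear-edge/face seam seen along the axis
for x in (.56,.583,.607): print(x,[(round(float(y),3),i[int(round(v)),int(round(u))].tolist()) for y in np.arange(.426,.45,.002) for u,v in [proj(c,(x,y,.072),True)] if 0<=v<400])
c=imaging.capture("top"); im=c["img"].astype(int)
g=lambda x,y,z: im[tuple(int(round(t)) for t in proj(c,(x,y,z))[::-1])].tolist()
print("stack",g(.459,.392,.064),"ybot",g(.4675,.466,.08),"red",g(.4245,.014,.08),"green",g(.714,.052,.08),"brass",g(.41,.081,.034))
E
```

```text
t: 17.77
tcp_pos: [0.5814, 0.3076, 0.092]
orientation: [-3.141, 0.005, 1.549]
wrist_force: [-2.2, -23.9, 5.1]
opening: 0.65
grasp_force: 0.0
t: 18.43
tcp_pos: [0.5808, 0.2851, 0.0925]
orientation: [3.141, 0.0, 1.551]
wrist_force: [-0.2, -0.9, 0.4]
opening: 0.651
grasp_force: 0.0
t: 19.1
tcp_pos: [0.5808, 0.2458, 0.2157]
orientation: [3.138, -0.002, 1.551]
wrist_force: [-0.3, 0.1, 0.1]
opening: 0.649
grasp_force: 0.0
t: 19.77
tcp_pos: [0.5798, 0.2464, 0.2123]
orientation: [-3.142, 0.0, 1.552]
wrist_force: [-0.0, -0.6, 0.3]
opening: 0.654
grasp_force: 0.0
roof [581.1 358.9] [ 80.7 116.3] 88.69
go [0.0626, 0.0002, 0.1199] [-0.0, 0.0, 0.0] t 19.82 tcp [0.5798, 0.2464, 0.2123] [-180.0, 0.0, 88.9] F [-0.6, -0.2, -0.3] op 0.649
0.56 []
0.583 []
0.607 []
stack [252, 253, 254] ybot [197, 160, 55] red [188, 39, 47] green [38, 86, 57] brass [52, 85, 85]
```

Front edge at y about 0.3185, so the rear edge is near 0.4385 against the face at about 0.440, within calibration error. I move the camera above the seam to check it at close range.

```bash
python3 -m jog '[[0.01,0,0,0,0,0],[0.03,0,0,0,0,0],[0.055,0,0,0,0,0],[0.08,0,0,0,0,0],[0.1,0,0,0,0,0],[0.11,0,0,0,0,0],[0.11,0,0,0,0,0],[0.11,0,0,0,0,0]]'
python3 -m jog '[[0,0,0,0,0,0],[0,0,0,0,0,0],[0,0,0,0,0,0],[0,0,0,0,0,0],[0,0,0,0,0,0],[0,0,0,0,0,0],[0,0,0,0,0,0],[0,0,0,0,0,0]]'
python3 - <<'E'
from h import *
c=imaging.capture("wrist"); i=c["img"].astype(int); go(.58,.35,.2,88.9)
for x in (.53,.54,.555,.562,.575,.583,.592,.605,.612,.63):
    out=[]
    for y in np.arange(.431,.4461,.0015):
        u,v=proj(c,(x,y,.072),True); out.append("%d,%d,%d"%tuple(i[int(round(v)),int(round(u))]))
    print(x,round(v),out)
print("switch slab px/mm",np.subtract(proj(c,(.583,.44,.072),True),proj(c,(.583,.43,.072),True)))
E
```

```text
t: 20.53
tcp_pos: [0.5818, 0.3563, 0.2121]
orientation: [-3.142, 0.001, 1.552]
wrist_force: [1.2, -0.6, 0.6]
opening: 0.654
grasp_force: 0.0
t: 21.2
tcp_pos: [0.5819, 0.3564, 0.2124]
orientation: [-3.142, 0.0, 1.552]
wrist_force: [0.2, -0.6, 0.3]
opening: 0.652
grasp_force: 0.0
go [-0.0064, -0.0017, 0.0124] [-0.0, 0.0, 0.0] t 21.25 tcp [0.5818, 0.3564, 0.2124] [-180.0, 0.0, 88.9] F [-0.4, -0.7, -0.5] op 0.65
0.53 93 ['254,204,24', '254,206,21', '254,200,22', '254,201,27', '254,200,26', '254,195,22', '252,145,0', '100,60,43', '63,49,44', '64,51,45', '63,52,45']
0.54 92 ['252,181,17', '251,179,9', '251,179,16', '251,180,13', '251,181,16', '252,180,14', '245,132,0', '93,56,39', '72,51,40', '71,52,40', '70,50,39']
0.555 91 ['255,223,55', '255,225,58', '255,225,55', '255,226,58', '255,227,60', '255,222,53', '210,153,47', '248,215,0', '250,225,0', '250,227,0', '250,227,0']
0.562 90 ['254,214,32', '254,214,33', '254,214,33', '254,215,35', '254,216,41', '255,197,14', '219,142,10', '247,214,0', '250,225,0', '250,226,0', '250,227,0']
0.575 89 ['254,215,39', '254,217,36', '254,218,34', '254,217
[... 228 characters left out ...]
, '250,225,0', '250,226,0']
0.592 89 ['254,219,42', '254,219,42', '254,219,44', '254,220,44', '254,220,44', '254,171,0', '236,185,0', '249,220,0', '250,226,0', '250,225,0', '250,226,0']
0.605 89 ['255,229,67', '255,228,67', '255,229,66', '255,230,66', '255,224,55', '253,165,0', '245,207,0', '250,226,0', '250,226,0', '250,226,0', '249,225,0']
0.612 89 ['255,230,67', '255,231,69', '255,230,66', '255,232,71', '255,217,54', '210,146,62', '246,209,0', '249,222,0', '250,226,0', '250,226,0', '250,226,0']
0.63 90 ['251,189,31', '251,190,29', '251,191,33', '251,191,33', '252,182,18', '140,74,33', '81,54,37', '81,54,35', '82,55,38', '80,55,37', '80,54,39']
switch slab px/mm [ -0.30373062 -14.67626236]
```

There is no gap at any column: the orange roof edge runs straight into the yellow face from x = 0.555 to 0.612. The tongue is fully home and nothing touches the robot.

```bash
python3 -c "
from bench import ticket; print(ticket.hand_in())"
```

```text
the job is handed in; nothing more can be done
None
```

The top cup stands upright on the middle of the pad, the guard is over it with its tongue straight and fully home in the switch, and the job was handed in at about 21 s; the other cups and bystanders looked undisturbed, but the arm hid the brass weight in the last check and the slab was not re-checked then.

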